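Find room on a crowded supper tray

TASK

The supper tray is nearly ready: add the wooden pepper mill and the tall glass jar with the red screw lid, which stand on the table to the right of it. Set each down gently and upright on a free part of the tray's floor, with the two not touching each other, and without touching or shifting anything that is already on the tray, or the tray itself.

Things in the scene. Friction and masses are not known exactly. Their poses are not given: they have to be found in the camera images.
- tray: Loose light-wood serving tray, 258 mm along its own x, 338 mm along its own y, 1.2 kg. Origin: centre of its underside, z up. Its floor is flat, its top 8 mm above the origin; the free inside of the rim is 240 mm (x) by 320 mm (y), centred on the origin. The rims are 9 mm thick and 24 mm high; in the middle of the two ends (at +y and -y) hand grips rise to 47 mm.
- mill_centre (a point): Centre (half-way up, on its axis) of the loose wooden pepper mill, turned, 170 mm high, 58 mm in diameter at the foot, 0.18 kg, standing upright on the table. It has a round head 49 mm in diameter whose middle is 56 mm above this point (141 mm above the foot); a 12 mm metal nut tops it. The head does not turn. z is up along its axis.
- jar_centre (a point): Centre (half-way up, on its axis) of the loose tall glass jar with a flat red screw lid, grey contents, 161 mm high, a straight cylinder 61 mm in diameter, 0.46 kg, standing upright on the table. z is up along its axis.
- cup: Small white flowered espresso cup that stands on the tray, loose: 50 mm high, 62 mm in diameter, handle included 88 mm long. Origin: at its underside, in the middle of the 88 mm length: the cup's axis lies 13 mm from it along its own +y, the handle reaches 44 mm to its own -y. All of it lies within 45 mm of the origin. It must stay as it is.
- tin: Food tin that stands on the tray, loose: cylinder 57 mm in diameter, 72 mm high. Origin: centre of its underside. It must stay as it is.
- salt: Glass salt shaker with a grey perforated cap, standing on the tray, loose: 44 mm in diameter, 90 mm high. Origin: centre of its underside. It must stay as it is.
- herbs: Herb jar with a black cap, standing on the tray, loose: 41 mm in diameter, 105 mm high. Origin: centre of its underside. It must stay as it is.

How it is judged (in metres and radians):
At the end, for the whole second after the job is handed in: Mill and jar stand on the tray floor inside the rim, upright (0.1 rad), centre heights within 8 mm, at rest, released, not touching each other, neither dropped nor pressed down with over 40 N; the four things on the tray untouched and within 10 mm of where they were, the tray within 15 mm (x of mill_centre in the frame of tray between -0.12 and 0.12 m and y of mill_centre in the frame of tray between -0.16 and 0.16 m and z of mill_centre in the frame of tray between 0.085 and 0.101 m and angle between each of mill_centre, jar_centre's own z axis and vertical below 0.1 rad and linear speed of each of pepper_mill, jar below 0.02 m/s and contact force between each of pepper_mill, jar and tray above 0.2 N and x of jar_centre in the frame of tray between -0.12 and 0.12 m and y of jar_centre in the frame of tray between -0.16 and 0.16 m and z of jar_centre in the frame of tray between 0.0805 and 0.0965 m and contact force between pepper_mill and jar below 0.1 N).
It fails at once if the cup, tin, salt shaker or herb jar on the tray is touched (over 1 N) by the robot, the pepper mill or the jar (contact force between any of cup, tin, salt, herbs and the arm above 1 N or contact force between any of cup, tin, salt, herbs and the fingers above 1 N or contact force between any of cup, tin, salt, herbs and pepper_mill above 1 N or contact force between any of cup, tin, salt, herbs and jar above 1 N).
It fails at once if one of these four is shifted more than 10 mm or tipped more than 0.2 rad (distance of any of cup, tin, salt, herbs from where it was at the start of the episode above 0.01 m or angle between any of cup, tin, salt, herbs's own z axis and vertical above 0.2 rad).
It fails at once if the tray is shifted more than 15 mm (distance of tray from where it was at the start of the episode above 0.015 m).
It fails at once if the mill or the jar is pressed hard onto the tray (over 40 N) (contact force between any of pepper_mill, jar and tray above 40 N).
It fails at once if the mill or the jar is let go more than 15 mm above the tray's floor ((x of mill_centre in the frame of tray between -0.12 and 0.12 m and y of mill_centre in the frame of tray between -0.16 and 0.16 m and z of mill_centre in the frame of tray above 0.108 m and contact force between pepper_mill and the fingers below 0.05 N) or (x of jar_centre in the frame of tray between -0.12 and 0.12 m and y of jar_centre in the frame of tray between -0.16 and 0.16 m and z of jar_centre in the frame of tray above 0.1035 m and contact force between jar and the fingers below 0.05 N)).
It also fails if it takes over 51 s, if anything falls off the work surface, if the arm or the gripper's body presses on something with over 40 N, if the wrist force passes 120 N, or if a joint passes its speed limit or range.

ROBOT

A 7-joint arm with a two-finger parallel gripper is mounted at the origin on a cart in front of the work surface, level with it; the furniture and walls round the work are solid. World frame = base frame: x ahead of the robot, y to its left, z up, the work surface at z = 0. Lengths are in mm, angles in rad, forces in N, time in s.
With the tool pointing down it reaches from about 425 to 950 mm from the base axis. Payload 4.7 kg.
Tool frame: the origin (TCP) lies at the centre of the arm's flange, where the gripper is bolted on; the fingertips stand 173 mm ahead of it and the grasp point (between the pads) lies 155 mm ahead of it; z points along the fingers, y is the line along which they close (so a half turn about z gives the same grasp; the last joint's range is limited). The gripper opens to 85 mm and grips with 20 to 120 N. Pads are 22 mm wide; open, the fingers measure 114 mm over their backs; the gripper's body (76 mm by 85 mm) begins 54 mm behind the grasp point. The pads swing forward as they close: fully open they stand 13 mm farther back than shut.
Start: joints at [-1.142, 0.469, -0.049, 1.532, 0.024, 1.141, -0.082], TCP at [298.298, 605.515, 404.735] pointing down, gripper open.
Joint ranges: [-2.59, 2.59], [-0.33, 1.99], [-1.39, 1.29], [0.1, 2.45], [-1.04, 4.18], [0.21, 1.99], [-2.66, 2.66]. Speed limits (rad/s): [2.57, 2.57, 3.14, 3.14, 3.14, 3.14, 3.14].

INTERFACE

Orientations are given as a 3x3 rotation matrix whose columns are the frame's x, y, z axes.
In Python, from plant import manip, imaging, job gives the robot as it stands.
- The arm moves only by the tool carry_out, never from a script. Its argument "moves" is one flat list of numbers, 7 for each row, row after row: the closure, from -1 (fully open) to 1 (shut), then the shift along the world's x, y, z in mm, then the turn, a rotation vector about the world's x, y, z in rad. A call has 1 to 12 rows; each row is the pose to reach, as a shift and turn from the pose commanded when the call began; what a row does not reach only later rows make up. A row lasts 1/12 s, in which the tool goes at most 41.7 mm and 7.16 degrees, less where a joint would pass 70% of its speed; a pose out of reach is approached as far as the arm can. A call with a gripper value outside its range is refused whole. The fingers move at their own pace and stop on an object; the grip force is fixed at half the most. Time passes only in rows, so rows that repeat a pose let the fingers close. It gives the time, the measured TCP pose, the force, the opening and the grip force at its end, in the units of the state.
- manip.get_state(): the state, without advancing time (a new reading comes with each control period).
- imaging.capture(name): name is "side" or "top"; returns the picture (480x640x3 uint8, blue, green, red); there is no depth.
- imaging.calibration(name): a dict with "camera_matrix" (3x3 intrinsics, pixels), "eye" and "rotation" of the camera in the world. Camera axes: x right, y up, looking along -z (the intrinsics and any distortion apply to the point x, -y, -z); pixel columns grow to the right and rows downward; lengths in mm; the calibration is good to about 2 mm. A picture is of the moment at which its call begins. calibration takes no time and is no camera call.
- job.sign_off(): hands the job in; it is judged then, once.
The state is a dict: "clock": time; "q": joint angles; "dq": joint speeds; "effort": joint torques, N m; "eef_pos": TCP position; "tcp_rot": TCP orientation; "contact_force": force on the tool from outside, world axes, zero at the start; "torque": the same for the moment, N m; "grip_width": opening from 0.0 (shut) to 1.0 (fully open); "finger_force": force on a finger pad.
Only numpy, scipy, OpenCV 4.12 (cv2) and the standard library are available. Lean on these libraries where they do the work, as an engineer would, in place of code of your own. Each camera call takes 0.05 s, during which the arm holds its last target. There are 200 camera calls.

## Working session

There is one attempt and no reset: what is moved stays moved. The work goes in short steps, Python scripts to look and compute and a tool call to move; the robot and the scene stay as the last step left them, time stands still between calls to the robot, and variables do not carry over. Pictures are saved under pics/ and viewed, at most 10 in all, crops included, and the job is handed in when it is done.

Besides the shell and the picture viewer there is one more tool, called after ">>>" as a command line: name --argument value ..., lists and objects as JSON in quotes. carry_out: Moves the arm, as the interface text tells. Its arguments: {"type":"object","properties":{"moves":{"type":"array"}},"required":["moves"]}

```bash
mkdir -p pics; python3 - <<'E'
from plant import manip, imaging, job
import cv2
for n in("side","top"):
    cv2.imwrite(f"pics/{n}0.png",imaging.capture(n)); c=imaging.calibration(n); print(n,c)
s=manip.get_state(); print(s)
E
```

```text
side {'camera_matrix': array([[578.71894771,   0.        , 319.4358409 ],
       [  0.        , 578.71894771, 235.23950022],
       [  0.        ,   0.        ,   1.        ]]), 'eye': array([432.39907643, 757.68918116, 693.93057929]), 'rotation': array([[-0.99275126,  0.06624406, -0.1002829 ],
       [-0.12009896, -0.57872577,  0.80663047],
       [-0.00460182,  0.81282729,  0.58248658]])}
top {'camera_matrix': array([[548.14667713,   0.        , 323.19028214],
       [  0.        , 548.14667713, 236.10089406],
       [  0.        ,   0.        ,   1.        ]]), 'eye': array([ 465.20166567,  -39.73362538, 1140.44465807]), 'rotation': array([[ 0.01868558,  0.99712415, -0.07344581],
       [-0.99978781,  0.01927142,  0.0072759 ],
       [ 0.00867038,  0.07329427,  0.99727267]])}
{'clock': 0.1, 'q': array([-1.14191375,  0.46939062, -0.04858337,  1.53356598,  0.02409921,
        1.14099877, -0.08227709]), 'dq': array([-6.33407822e-05, -4.08352833e-03,  8.84708139e-05, -3.94849350e-03,
        1.16995835e-03,  8.19176137e-04, -6.57097148e-04]), 'effort': array([ 1.00022418e-03, -5.11518681e+01, -4.64455085e-02, -2.38393039e+01,
        1.09080953e-02,  4.29269567e-03,  1.06666479e-05]), 'eef_pos': array([298.21233453, 605.31601497, 403.74953037]), 'tcp_rot': array([[-8.97052893e-01,  4.41922596e-01, -7.25769290e-04],
       [ 4.41923187e-01,  8.97051428e-01, -1.62229141e-03],
       [-6.58748526e-05, -1.77601548e-03, -9.99998421e-01]]), 'contact_force': array([-0.55269538, -0.85809566, -0.13396437]), 'torque': array([ 0.01122069,  0.02785981, -0.0109376 ]), 'finger_force': 0.0, 'grip_width': 0.9974467342344067}
```

View pics/side0.png

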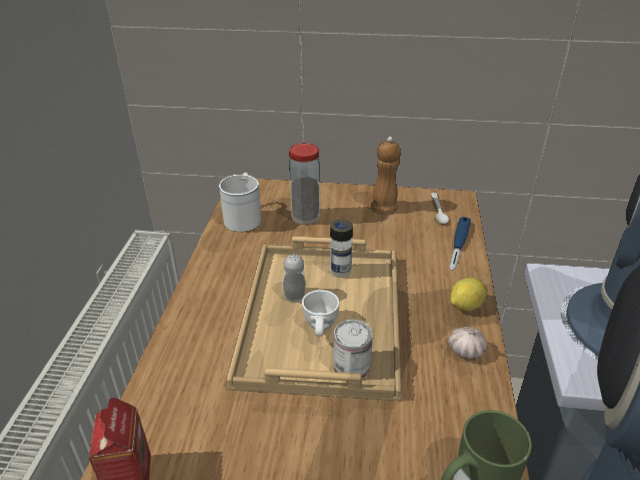

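View pics/top0.png

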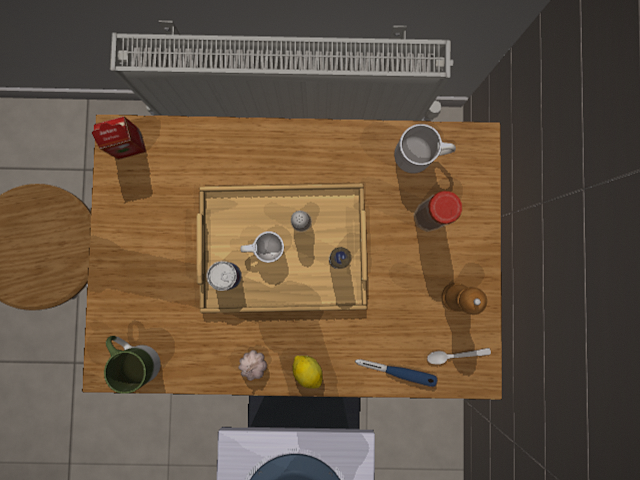

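The side view has the jar at (305,185), the mill at (387,175) and the tray around (320,320). In the top view the jar lid is at (445,207), the mill head at (472,299) and the tray spans (200..366, 187..312). On it are the tin at (223,275), cup at (269,246), salt at (301,219) and herbs at (341,257). I'll zoom in for precise pixels.

```bash
python3 - <<'E'
import cv2
im=cv2.imread("pics/top0.png")
c=cv2.resize(im[170:325,190:400],None,fx=3.8,fy=3.8,interpolation=cv2.INTER_CUBIC);cv2.imwrite("pics/c1.png",c[:, :800])
c=cv2.resize(im[180:330,405:505],None,fx=4,fy=4,interpolation=cv2.INTER_CUBIC);cv2.imwrite("pics/c2.png",c)
E
```

```text
(no output)
```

View pics/c1.png

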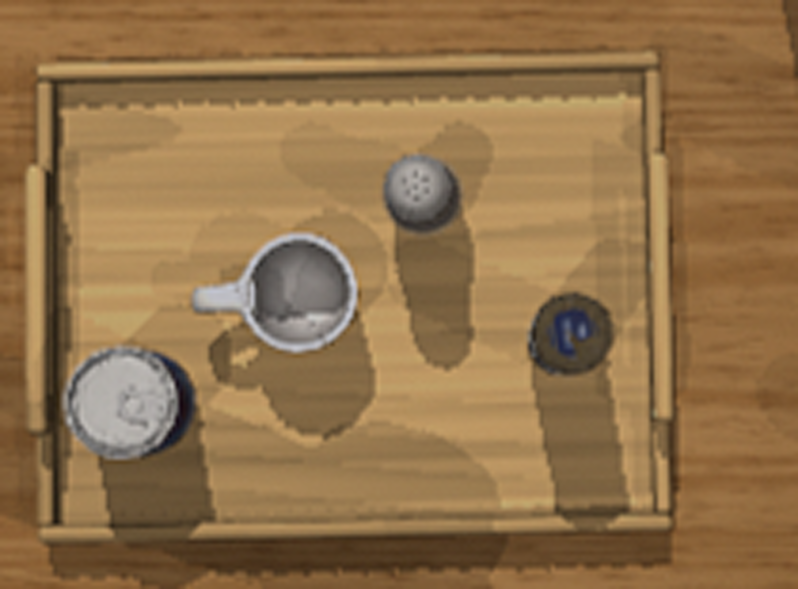

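View pics/c2.png

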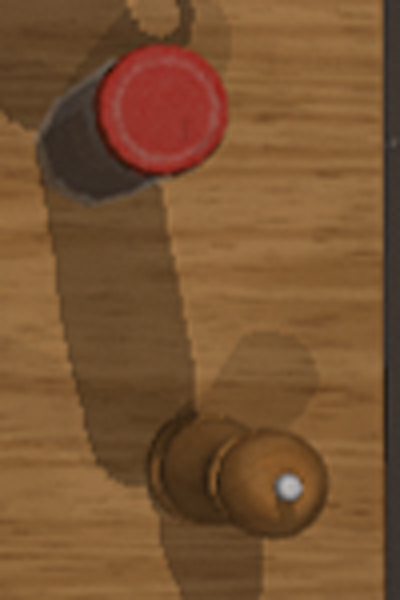

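The crops show, in c1 pixels, salt (421,190), herbs (571,335), cup rim (299,293) with its handle tip at (194,300), and tin (123,403). In c2 the jar lid is at (163,109), the mill head at (268,483) and the nut at (289,487).

```bash
cat > h.py <<'E'
import numpy as np
from plant import imaging
def ray(n,u,v,z):
    c=imaging.calibration(n);K=c["camera_matrix"];R=c["rotation"];e=c["eye"]
    p=np.linalg.inv(K)@[u,v,1]; d=R@[p[0],-p[1],-p[2]]
    return (e+d*(z-e[2])/d[2])[:2]
def proj(n,P):
    c=imaging.calibration(n);p=c["rotation"].T@(np.array(P,float)-c["eye"]);p=c["camera_matrix"]@[p[0],-p[1],-p[2]];return (p/p[2])[:2]
E
python3 - <<'E'
from h import *
np.set_printoptions(precision=1,suppress=True)
c1=lambda x,y,z:ray("top",190+x/3.8-.37,170+y/3.8-.37,z)
c2=lambda x,y,z:ray("top",405+x/4-.37,180+y/4-.37,z)
P={}
for n,a in dict(salt=(421,190,83),herbs=(571,335,105),cup=(299,293,50),cuph=(194,300,38),tin=(123,403,72)).items(): print(n,c1(*a))
C=[c1(*a,24) for a in((38,65),(658,55),(672,525),(40,540))];print("corners",C,np.mean(C,0))
print("jar",c2(163,109,161),"mill head",c2(268,483,141),"nut",c2(289,487,168))
for n,u,v,z in(("jarlid",304.5,152,161),("nut",390,139.5,168),("head",388,153,141),("salt",293.5,259,87),("herbs",341.5,228,105),("tin",352,335,72),("cup",320,303,50)): print("side",n,ray("side",u,v,z))
E
```

```text
salt [574.2  -2.7]
herbs [501.  -79.6]
cup [522.2  61.1]
cuph [518.  117.6]
tin [463.1 147.4]
corners [array([644.1, 207.5]), array([ 656.3, -127.4]), array([ 403.6, -138.2]), array([389.6, 197.5])] [523.4  34.9]
jar [ 594.4 -266.1] mill head [ 426.9 -318.9] nut [ 426.4 -320.6]
side jarlid [ 587.5 -257.6]
side nut [ 420.9 -317.5]
side head [ 423.  -310.4]
side salt [572.4  -8.8]
side herbs [497.5 -84.3]
side tin [460.8 143.7]
side cup [519.4  55.5]
```

>>> carry_out --moves '[-1,282,-405,36,0,0,0,-1,282,-405,36,0,0,0,-1,282,-405,36,0,0,0,-1,282,-405,36,0,0,0,-1,282,-405,36,0,0,0,-1,282,-405,36,0,0,0,-1,282,-405,36,0,0,0,-1,282,-405,36,0,0,0,-1,282,-405,36,0,0,0,-1,282,-405,36,0,0,0,-1,282,-405,36,0,0,0,-1,282,-405,36,0,0,0]'

```text
clock: 1.1
eef_pos: [581.4, 197.6, 440.7]
tcp_rot: [[-0.896, 0.444, -0.0], [0.444, 0.896, -0.001], [-0.0, -0.001, -1.0]]
contact_force: [-0.2, 0.9, -0.5]
grip_width: 1.0
finger_force: 0.0
```

>>> carry_out --moves '[-1,-155,-519,0,0,0,0,-1,-155,-519,0,0,0,0,-1,-155,-519,0,0,0,0,-1,-155,-519,0,0,0,0,-1,-155,-519,0,0,0,0,-1,-155,-519,0,0,0,0,-1,-155,-519,0,0,0,0,-1,-155,-519,0,0,0,0,-1,-155,-519,0,0,0,0,-1,-155,-519,0,0,0,0,-1,-155,-519,0,0,0,0,-1,-155,-519,0,0,0,0]'

```text
clock: 2.1
eef_pos: [436.0, -280.2, 440.7]
tcp_rot: [[-0.897, 0.442, 0.0], [0.442, 0.897, 0.0], [0.0, 0.0, -1.0]]
contact_force: [0.8, -0.9, -0.1]
grip_width: 1.0
finger_force: 0.0
```

>>> carry_out --moves '[-1,-11,-38,0,0,0,0,-1,-11,-38,0,0,0,0,-1,-11,-38,-30,0,0,0,-1,-11,-38,-60,0,0,0,-1,-11,-38,-60,0,0,0,-1,-11,-38,-60,0,0,0]'

```text
clock: 2.6
eef_pos: [426.0, -316.0, 379.7]
tcp_rot: [[-0.897, 0.442, -0.004], [0.442, 0.897, 0.002], [0.004, 0.0, -1.0]]
contact_force: [0.1, -0.9, 0.6]
grip_width: 0.995
finger_force: 0.0
```

```bash
python3 - <<'E'
from plant import manip, imaging
import cv2,numpy as np
a=imaging.capture("side")[60:240,300:460];b=imaging.capture("top")[220:400,400:560]
cv2.imwrite("pics/d1.png",np.hstack([cv2.resize(a,None,fx=2.5,fy=2.5),cv2.resize(b,None,fx=2.5,fy=2.5)]))
print(manip.get_state()["eef_pos"])
E
```

```text
[ 426.78825595 -316.72578562  382.084761  ]
```

View pics/d1.png

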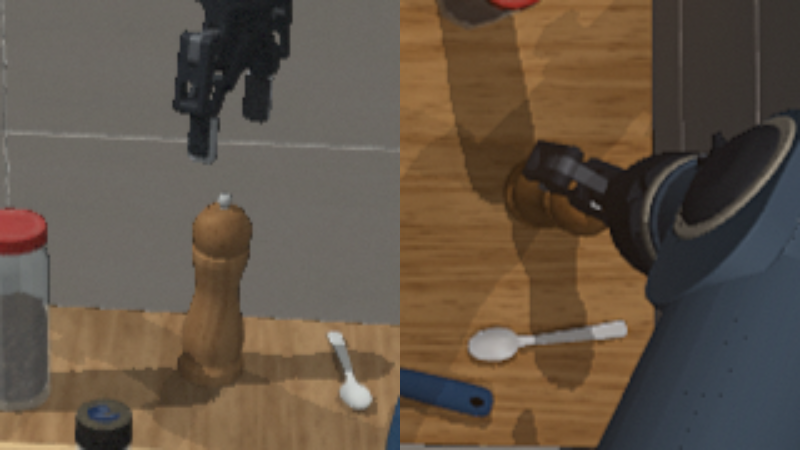

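The side view shows the fingers centred over the mill's nut at crop (225,200), so I'll descend and grip.

>>> carry_out --moves '[-1,0,0,-25,0,0,0,-1,0,0,-50,0,0,0,-1,0,0,-75,0,0,0,-1,0,0,-88,0,0,0,-1,0,0,-88,0,0,0,-0.5,0,0,-88,0,0,0,0,0,0,-88,0,0,0,1,0,0,-88,0,0,0,1,0,0,-88,0,0,0,1,0,0,-88,0,0,0,1,0,0,-88,0,0,0,1,0,0,-88,0,0,0]'

```text
clock: 3.7
eef_pos: [426.9, -317.5, 295.1]
tcp_rot: [[-0.897, 0.442, 0.004], [0.442, 0.897, -0.002], [-0.005, -0.0, -1.0]]
contact_force: [-0.6, 0.4, 5.5]
grip_width: 0.544
finger_force: 60.6
```

>>> carry_out --moves '[1,0,0,0,0,0,0,1,0,0,0,0,0,0,1,0,0,0,0,0,0,1,0,0,10,0,0,0,1,0,0,20,0,0,0,1,0,0,30,0,0,0,1,0,0,30,0,0,0,1,0,0,30,0,0,0]'

```text
clock: 4.37
eef_pos: [426.4, -316.6, 323.8]
tcp_rot: [[-0.897, 0.442, 0.002], [0.442, 0.897, -0.001], [-0.002, 0.0, -1.0]]
contact_force: [0.5, 0.2, -1.7]
grip_width: 0.546
finger_force: 61.9
```

```bash
python3 - <<'E'
from plant import manip, imaging
import cv2,numpy as np
a=imaging.capture("side")[60:240,300:460];b=imaging.capture("top")[220:400,400:560]
cv2.imwrite("pics/d2.png",np.hstack([cv2.resize(a,None,fx=2.5,fy=2.5),cv2.resize(b,None,fx=2.5,fy=2.5)]))
s=manip.get_state();print(s["eef_pos"],s["contact_force"],s["grip_width"],s["finger_force"])
E
```

```text
[ 426.09193415 -316.30981282  322.60321919] [-0.24817059 -0.15940109 -2.0093458 ] 0.5428234780430743 61.86677197460085
```

View pics/d2.png

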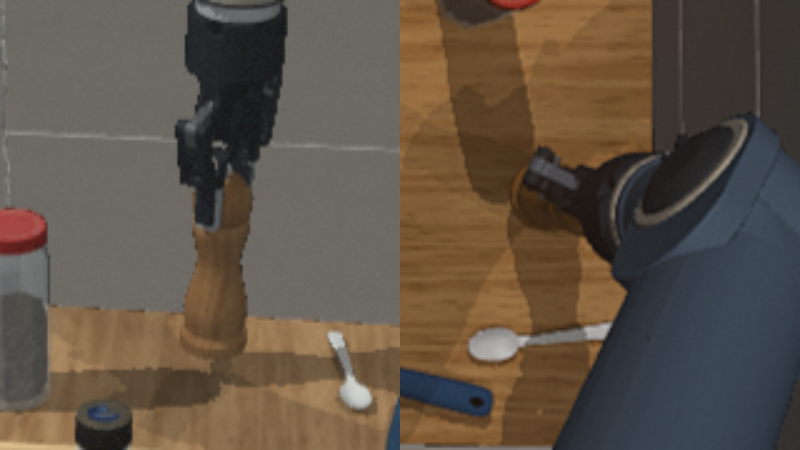

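The mill is held and hangs upright, its foot clear of the table.

>>> carry_out --moves '[1,0,0,12,0,0,0,1,0,0,35,0,0,0,1,0,0,62,0,0,0,1,0,0,90,0,0,0,1,2,6,113,0,0,0,1,6,17,125,0,0,0,1,13,36,125,0,0,0,1,22,62,125,0,0,0,1,33,92,125,0,0,0,1,44,122,125,0,0,0,1,55,153,125,0,0,0,1,66,184,125,0,0,0]'

```text
clock: 5.47
eef_pos: [492.2, -131.1, 447.1]
tcp_rot: [[-0.897, 0.442, -0.001], [0.442, 0.897, 0.0], [0.001, -0.0, -1.0]]
contact_force: [0.8, 0.2, -2.9]
grip_width: 0.547
finger_force: 62.1
```

>>> carry_out --moves '[1,11,31,0,0,0,0,1,22,62,0,0,0,0,1,33,93,0,0,0,0,1,44,124,0,0,0,0,1,55,155,0,0,0,0,1,66,185,0,0,0,0,1,76,213,0,0,0,0,1,85,237,0,0,0,0,1,92,256,0,0,0,0,1,97,270,0,0,0,0,1,99,277,0,0,0,0,1,99,277,0,0,0,0]'

```text
clock: 6.47
eef_pos: [591.3, 146.0, 446.9]
tcp_rot: [[-0.898, 0.44, -0.001], [0.44, 0.898, 0.0], [0.001, -0.001, -1.0]]
contact_force: [-1.3, -0.7, -3.0]
grip_width: 0.541
finger_force: 62.1
```

```bash
python3 - <<'E'
from plant import manip, imaging
import cv2,numpy as np
from h import *
a=imaging.capture("side")[100:410,220:430];b=imaging.capture("top")[140:340,160:400]
cv2.imwrite("pics/d3.png",np.hstack([cv2.resize(a,(380,560)),cv2.resize(b,(420,350)) if 0 else cv2.copyMakeBorder(cv2.resize(b,(420,350)),0,210,0,0,0)]))
s=manip.get_state();print(s["eef_pos"],s["contact_force"],s["grip_width"],s["finger_force"],s["tcp_rot"][:,2])
print("foot expected side px at z 155:",proj("side",[591,143,155]))
E
```

```text
[591.1133054  143.11952722 447.39124038] [ 0.54851466  0.75740799 -2.09865192] 0.5447503830357521 62.063152614282444 [-8.97904250e-04 -1.30570310e-03 -9.99998744e-01]
foot expected side px at z 155: [262.55751056 285.57608595]
```

View pics/d3.png

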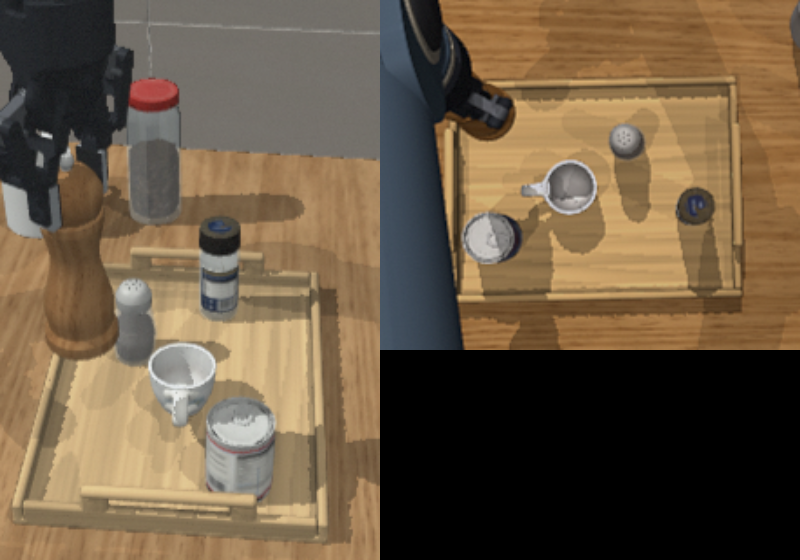

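The mill hangs over the free far-left corner, foot at about side pixel (265,285) as expected, with nothing near it. I'll lower it.

>>> carry_out --moves '[1,0,0,-8,0,0,0,1,0,0,-24,0,0,0,1,0,0,-44,0,0,0,1,0,0,-66,0,0,0,1,0,0,-88,0,0,0,1,0,0,-106,0,0,0,1,0,0,-120,0,0,0,1,0,0,-130,0,0,0,1,0,0,-136,0,0,0,1,0,0,-138,0,0,0,1,0,0,-138,0,0,0,1,0,0,-138,0,0,0]'

```text
clock: 7.57
eef_pos: [591.6, 144.3, 310.6]
tcp_rot: [[-0.897, 0.442, 0.002], [0.442, 0.897, 0.001], [-0.001, 0.001, -1.0]]
contact_force: [0.6, 0.1, -1.4]
grip_width: 0.546
finger_force: 62.1
```

>>> carry_out --moves '[1,0,0,-1,0,0,0,1,0,0,-2,0,0,0,1,0,0,-3,0,0,0,1,0,0,-4,0,0,0,1,0,0,-4,0,0,0]'

```text
clock: 7.98
eef_pos: [591.1, 144.4, 305.6]
tcp_rot: [[-0.897, 0.442, -0.0], [0.442, 0.897, 0.0], [0.0, -0.0, -1.0]]
contact_force: [-0.2, -0.6, -1.4]
grip_width: 0.543
finger_force: 62.1
```

>>> carry_out --moves '[1,0,0,-1,0,0,0,1,0,0,-1,0,0,0,1,0,0,-2,0,0,0,1,0,0,-2,0,0,0]'

```text
clock: 8.32
eef_pos: [591.2, 144.4, 303.5]
tcp_rot: [[-0.897, 0.442, -0.0], [0.442, 0.897, -0.0], [0.0, -0.0, -1.0]]
contact_force: [-0.7, 0.2, -2.2]
grip_width: 0.541
finger_force: 62.1
```

>>> carry_out --moves '[1,0,0,-1,0,0,0,1,0,0,-1,0,0,0,1,0,0,-1,0,0,0]'

```text
clock: 8.57
eef_pos: [591.4, 144.4, 303.3]
tcp_rot: [[-0.897, 0.442, 0.001], [0.442, 0.897, 0.0], [-0.001, 0.001, -1.0]]
contact_force: [-0.4, -1.0, 2.8]
grip_width: 0.544
finger_force: 62.4
```

>>> carry_out --moves '[1,0,0,-1,0,0,0,1,0,0,-1,0,0,0,1,0,0,-1,0,0,0]'

```text
clock: 8.82
eef_pos: [591.7, 144.2, 303.2]
tcp_rot: [[-0.897, 0.442, 0.002], [0.442, 0.897, 0.0], [-0.001, 0.001, -1.0]]
contact_force: [-2.0, -0.7, 7.7]
grip_width: 0.541
finger_force: 62.9
```

Contact made at about 8 N, so I'll open and retreat.

>>> carry_out --moves '[0,0,0,1,0,0,0,-0.3,0,0,1,0,0,0,-0.6,0,0,1,0,0,0,-1,0,0,1,0,0,0,-1,0,0,1,0,0,0,-1,0,0,1,0,0,0,-1,0,0,1,0,0,0,-1,0,0,20,0,0,0,-1,0,0,50,0,0,0,-1,0,0,85,0,0,0,-1,0,0,120,0,0,0,-1,0,0,140,0,0,0]'

```text
clock: 9.82
eef_pos: [591.7, 144.4, 446.0]
tcp_rot: [[-0.897, 0.442, 0.005], [0.442, 0.897, 0.002], [-0.004, 0.004, -1.0]]
contact_force: [-0.2, 1.1, -0.5]
grip_width: 1.0
finger_force: 0.0
```

>>> carry_out --moves '[-1,1,-407,0,0,0,0.45,-1,1,-407,0,0,0,0.45,-1,1,-407,0,0,0,0.45,-1,1,-407,0,0,0,0.45,-1,1,-407,0,0,0,0.45,-1,1,-407,0,0,0,0.45,-1,1,-407,0,0,0,0.45,-1,1,-407,0,0,0,0.45,-1,1,-407,0,0,0,0.45,-1,1,-407,0,0,0,0.45,-1,1,-407,-30,0,0,0.45,-1,1,-407,-60,0,0,0.45]'

```text
clock: 10.82
eef_pos: [591.6, -266.8, 383.0]
tcp_rot: [[-1.0, 0.014, 0.005], [0.014, 1.0, -0.003], [-0.005, -0.003, -1.0]]
contact_force: [-0.4, 1.5, -0.8]
grip_width: 0.998
finger_force: 0.0
```

>>> carry_out --moves '[-1,0,0,0,0,0,0,-1,0,0,0,0,0,0]'

```text
clock: 10.98
eef_pos: [592.0, -262.1, 380.3]
tcp_rot: [[-1.0, 0.007, -0.004], [0.007, 1.0, 0.002], [0.004, 0.002, -1.0]]
contact_force: [-1.0, -0.1, -0.3]
grip_width: 1.001
finger_force: 0.0
```

```bash
python3 - <<'E'
from plant import manip, imaging
import cv2,numpy as np
a=imaging.capture("side")[60:400,200:420];b=imaging.capture("top")[140:340,160:500]
cv2.imwrite("pics/d4.png",np.hstack([cv2.resize(a,(388,600)),cv2.copyMakeBorder(cv2.resize(b,(408,240)),0,360,0,0,0)]))
s=manip.get_state();print(s["eef_pos"],s["tcp_rot"])
E
```

```text
[ 592.9472789  -262.2404788   383.45098837] [[-9.99974615e-01  6.71409223e-03  2.38534516e-03]
 [ 6.71252005e-03  9.99977249e-01 -6.66496997e-04]
 [-2.38976581e-03 -6.50468401e-04 -9.99996933e-01]]
```

View pics/d4.png

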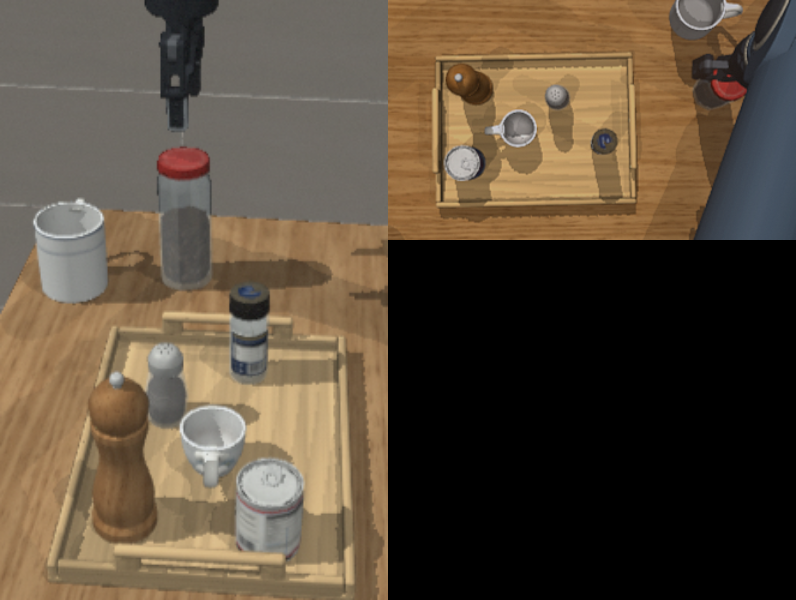

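The mill stands upright in the far-left corner and the gripper is over the jar, whose lid is at crop (184,160). Descending to grip.

>>> carry_out --moves '[-1,-2,0,-20,0,0,0,-1,-2,0,-40,0,0,0,-1,-2,0,-55,0,0,0,-1,-2,0,-70,0,0,0,-1,-2,0,-85,0,0,0,-1,-2,0,-93,0,0,0,-1,-2,0,-93,0,0,0]'

```text
clock: 11.67
eef_pos: [590.5, -262.0, 288.6]
tcp_rot: [[-1.0, 0.007, -0.001], [0.007, 1.0, 0.0], [0.001, 0.0, -1.0]]
contact_force: [0.4, 0.5, -0.5]
grip_width: 0.998
finger_force: 0.0
```

>>> carry_out --moves '[-0.7,0,0,0,0,0,0,-0.4,0,0,0,0,0,0,0,0,0,0,0,0,0,1,0,0,0,0,0,0,1,0,0,0,0,0,0,1,0,0,0,0,0,0,1,0,0,0,0,0,0,1,0,0,0,0,0,0]'

```text
clock: 12.33
eef_pos: [591.1, -263.4, 291.7]
tcp_rot: [[-1.0, 0.008, 0.005], [0.008, 1.0, -0.002], [-0.005, -0.002, -1.0]]
contact_force: [-1.1, -0.8, 5.7]
grip_width: 0.715
finger_force: 63.6
```

>>> carry_out --moves '[1,0,0,0,0,0,0,1,0,0,0,0,0,0]'

```text
clock: 12.5
eef_pos: [591.0, -263.4, 291.7]
tcp_rot: [[-1.0, 0.008, 0.005], [0.008, 1.0, -0.002], [-0.005, -0.002, -1.0]]
contact_force: [0.1, -0.7, 5.0]
grip_width: 0.716
finger_force: 63.6
```

>>> carry_out --moves '[1,0,0,5,0,0,0,1,0,0,15,0,0,0,1,0,0,32,0,0,0,1,0,0,55,0,0,0,1,0,0,80,0,0,0,1,0,0,105,0,0,0,1,0,0,128,0,0,0,1,0,0,143,0,0,0,1,-2,4,150,0,0,0,1,-6,11,150,0,0,0,1,-12,23,150,0,0,0,1,-20,38,150,0,0,0]'

```text
clock: 13.5
eef_pos: [569.1, -223.6, 436.7]
tcp_rot: [[-1.0, 0.009, -0.004], [0.009, 1.0, 0.001], [0.004, 0.001, -1.0]]
contact_force: [1.4, 0.2, -6.3]
grip_width: 0.711
finger_force: 66.7
```

>>> carry_out --moves '[1,-10,19,0,0,0,0,1,-21,40,0,0,0,0,1,-32,61,0,0,0,0,1,-43,82,0,0,0,0,1,-55,104,0,0,0,0,1,-67,126,0,0,0,0,1,-79,148,0,0,0,0,1,-91,170,0,0,0,0,1,-102,191,0,0,0,0,1,-112,209,0,0,0,0,1,-118,221,0,0,0,0,1,-121,227,0,0,0,0]'

```text
clock: 14.5
eef_pos: [446.7, 5.2, 437.1]
tcp_rot: [[-1.0, 0.003, -0.004], [0.003, 1.0, 0.001], [0.004, 0.001, -1.0]]
contact_force: [-0.5, 0.2, -6.3]
grip_width: 0.713
finger_force: 66.7
```

>>> carry_out --moves '[1,0,0,0,0,0,0,1,0,0,0,0,0,0,1,0,0,-15,0,0,0,1,0,0,-30,0,0,0]'

```text
clock: 14.83
eef_pos: [449.8, 1.3, 408.9]
tcp_rot: [[-1.0, 0.01, 0.003], [0.01, 1.0, -0.0], [-0.003, -0.0, -1.0]]
contact_force: [1.0, 0.2, -6.0]
grip_width: 0.711
finger_force: 66.7
```

```bash
python3 - <<'E'
from plant import manip, imaging
import cv2,numpy as np
from h import *
a=imaging.capture("side")[60:400,200:420]
cv2.imwrite("pics/d5.png",cv2.resize(a,(388,600)))
s=manip.get_state();p=s["eef_pos"];print(p,s["contact_force"],s["grip_width"],s["finger_force"])
for z in (p[2]-291.7,8):
  u=proj("side",[p[0],p[1],z]);print("foot crop px",(u-[200,60])*1.764)
E
```

```text
[448.564943     1.23081046 405.41938599] [-2.30954115 -0.29069921 -8.41939335] 0.7128784406765619 67.59017783682793
foot crop px [293.9548518  344.33315041]
foot crop px [289.37569159 428.92895859]
```

View pics/d5.png

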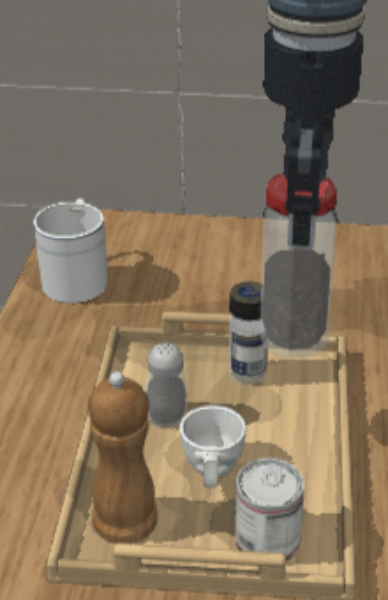

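The jar hangs upright, its foot at about crop (295,338), and will land near (290,429) on free floor between the cup and the near rim. Lowering.

>>> carry_out --moves '[1,0,0,-8,0,0,0,1,0,0,-22,0,0,0,1,0,0,-40,0,0,0,1,0,0,-58,0,0,0,1,0,0,-74,0,0,0,1,0,0,-86,0,0,0,1,0,0,-94,0,0,0,1,0,0,-98,0,0,0,1,0,0,-99,0,0,0,1,0,0,-99,0,0,0,1,0,0,-99,0,0,0]'

```text
clock: 15.8
eef_pos: [449.7, 2.4, 310.5]
tcp_rot: [[-1.0, 0.008, 0.002], [0.008, 1.0, 0.0], [-0.002, 0.0, -1.0]]
contact_force: [-0.9, -0.5, -5.5]
grip_width: 0.713
finger_force: 67.6
```

>>> carry_out --moves '[1,0,0,-1,0,0,0,1,0,0,-2,0,0,0,1,0,0,-3,0,0,0,1,0,0,-4,0,0,0,1,0,0,-5,0,0,0,1,0,0,-5,0,0,0,1,0,0,-5,0,0,0]'

```text
clock: 16.38
eef_pos: [449.2, 2.4, 304.7]
tcp_rot: [[-1.0, 0.008, -0.0], [0.008, 1.0, 0.0], [0.0, 0.0, -1.0]]
contact_force: [-0.3, 0.6, -5.8]
grip_width: 0.712
finger_force: 67.6
```

>>> carry_out --moves '[1,0,0,-1,0,0,0,1,0,0,-2,0,0,0,1,0,0,-2,0,0,0,1,0,0,-2,0,0,0]'

```text
clock: 16.72
eef_pos: [449.2, 2.4, 302.7]
tcp_rot: [[-1.0, 0.008, -0.0], [0.008, 1.0, 0.0], [0.0, 0.0, -1.0]]
contact_force: [-0.2, 1.0, -4.9]
grip_width: 0.712
finger_force: 67.6
```

>>> carry_out --moves '[1,0,0,-1,0,0,0,1,0,0,-2,0,0,0,1,0,0,-2,0,0,0,1,0,0,-2,0,0,0]'

```text
clock: 17.05
eef_pos: [449.2, 2.4, 300.6]
tcp_rot: [[-1.0, 0.008, -0.0], [0.008, 1.0, 0.0], [0.0, 0.0, -1.0]]
contact_force: [0.2, -0.5, -5.7]
grip_width: 0.712
finger_force: 67.6
```

>>> carry_out --moves '[1,0,0,-1,0,0,0,1,0,0,-1,0,0,0,1,0,0,-1,0,0,0]'

```text
clock: 17.3
eef_pos: [449.3, 2.4, 299.8]
tcp_rot: [[-1.0, 0.008, 0.0], [0.008, 1.0, 0.0], [-0.0, 0.0, -1.0]]
contact_force: [-0.3, 0.3, -5.3]
grip_width: 0.712
finger_force: 67.8
```

>>> carry_out --moves '[1,0,0,-1,0,0,0,1,0,0,-1,0,0,0,1,0,0,-1,0,0,0]'

```text
clock: 17.55
eef_pos: [449.8, 2.3, 299.7]
tcp_rot: [[-1.0, 0.008, 0.002], [0.008, 1.0, 0.0], [-0.002, 0.0, -1.0]]
contact_force: [-0.6, -1.0, 5.4]
grip_width: 0.708
finger_force: 68.7
```

>>> carry_out --moves '[1,0,0,-1,0,0,0,1,0,0,-1,0,0,0,1,0,0,-1,0,0,0]'

```text
clock: 17.8
eef_pos: [450.3, 2.2, 299.6]
tcp_rot: [[-1.0, 0.008, 0.004], [0.008, 1.0, 0.0], [-0.004, 0.0, -1.0]]
contact_force: [-3.0, -0.2, 12.3]
grip_width: 0.716
finger_force: 69.4
```

Firmly seated. I'll release and retreat.

>>> carry_out --moves '[0.2,0,0,2,0,0,0,-0.3,0,0,2,0,0,0,-0.6,0,0,2,0,0,0,-1,0,0,2,0,0,0,-1,0,0,2,0,0,0,-1,0,0,2,0,0,0,-1,0,0,2,0,0,0,-1,0,0,12,0,0,0,-1,0,0,32,0,0,0,-1,0,0,60,0,0,0,-1,0,0,95,0,0,0,-1,0,0,130,0,0,0]'

```text
clock: 18.8
eef_pos: [448.8, 2.4, 428.8]
tcp_rot: [[-1.0, 0.008, -0.001], [0.008, 1.0, -0.0], [0.001, -0.0, -1.0]]
contact_force: [0.5, -0.3, -0.2]
grip_width: 1.002
finger_force: 0.0
```

>>> carry_out --moves '[-1,0,0,15,0,0,0,-1,60,-40,15,0,0,0,-1,60,-120,15,0,0,0,-1,60,-160,15,0,0,0,-1,60,-200,15,0,0,0,-1,60,-240,15,0,0,0,-1,60,-260,15,0,0,0,-1,60,-260,15,0,0,0]'

```text
clock: 19.47
eef_pos: [508.5, -261.4, 442.8]
tcp_rot: [[-1.0, 0.011, -0.0], [0.011, 1.0, -0.002], [0.0, -0.002, -1.0]]
contact_force: [-0.0, 0.1, -0.8]
grip_width: 1.002
finger_force: 0.0
```

```bash
python3 - <<'E'
from plant import manip, imaging
import cv2,numpy as np
a=imaging.capture("side")[60:400,200:420];b=imaging.capture("top")[140:340,160:500]
cv2.imwrite("pics/d6.png",np.hstack([cv2.resize(a,(388,600)),cv2.copyMakeBorder(cv2.resize(b,(408,240)),0,360,0,0,0)]))
E
```

```text
(no output)
```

View pics/d6.png

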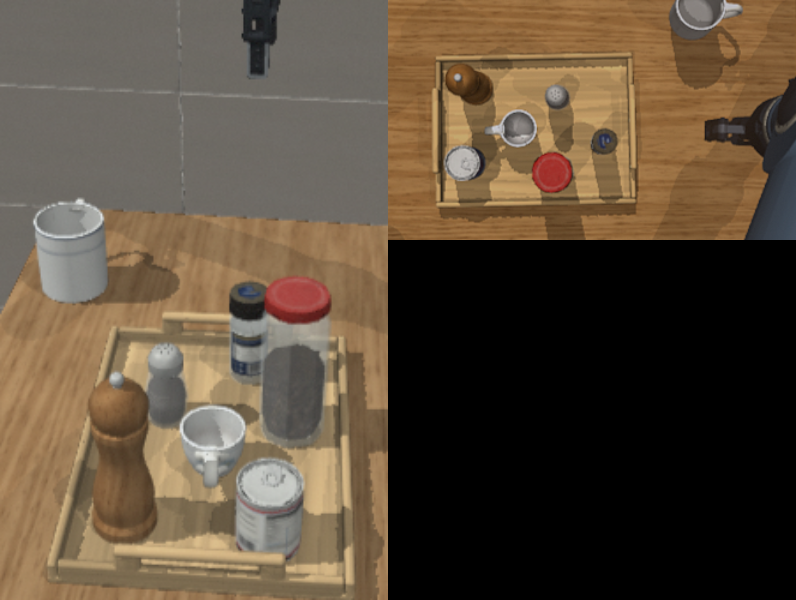

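The mill (crop (124,520)) and the jar (crop (293,430)) both stand upright on the tray floor. Everything else is where it was.

```bash
python3 -c "
from plant import job
print(job.sign_off())"
```

```text
the job is handed in; nothing more can be done
None
```

I set the pepper mill and the red-lidded jar upright on free parts of the tray floor and handed the job in at about 19.5 s; the final pictures show them well apart and the tray and its other four things in place, though sign-off returned no verdict.

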